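# Ease the mould press by one turn

### The arm

A 7-joint arm with a two-finger parallel gripper is mounted at the origin on the work surface. World frame = base frame: x ahead of the robot, y to its left, z up, the work surface at z = 0. Lengths are in m, angles in rad, forces in N, time in s.
With the tool pointing down it reaches from about 0.35 to 0.9 m from the base axis. Payload 8.1 kg.
Tool frame: the origin (TCP) lies midway between the tips of the shut fingers; the grasp point (between the pads) lies 19 mm behind it; z points along the fingers, y is the line along which they close (so a half turn about z gives the same grasp; the last joint's range is limited). The gripper opens to 92 mm and grips with 3 to 60 N. Pads are 19 mm wide; open, the fingers measure 130 mm over their backs; the gripper's body (75 mm by 190 mm) begins 47 mm behind the grasp point.
Start: joints at [1.069, 0.434, 0.025, 1.573, -0.012, 1.134, -0.075], TCP at [0.243, -0.576, 0.227] pointing down, gripper open.
Joint ranges: [-2.62, 2.62], [-0.44, 2.09], [-1.27, 1.32], [0.08, 2.57], [-1.32, 4.46], [0.12, 2], [-2.74, 2.74]. Speed limits (rad/s): [2.22, 2.22, 3.01, 3.01, 3.14, 3.14, 3.14].

### API

Orientations are given as a rotation vector (axis times angle).
In Python, from cell import readout, get_image, calibration, ticket gives the robot as it stands. The module is installed in compiled form; this text tells all that it offers.
- The arm moves only by the tool move_arm, never from a script. Its argument "series" is a list of rows, each a list of 6 numbers: the shift along the world's x, y, z as a fraction of full scale, then the turn, a rotation vector about the world's x, y, z as a fraction of full scale. A call has 1 to 5 rows; each row is the pose to reach, as a shift and turn from the pose commanded when the call began; what a row does not reach only later rows make up. Full scale, the value 1, is 0.75 m for a shift and 60 degrees for a turn. A row lasts 1/10 s, in which the tool goes at most 50 mm and 8.59 degrees, less where a joint would pass 70% of its speed; a pose out of reach is approached as far as the arm can. A call with a number of a shift or a turn outside -1 to 1 is refused whole. A call with a gripper value outside its range is refused whole. "claw" is the opening, from -1 (shut) to 1 (fully open), so that 0 is half open, set as the call begins (left out, the last holds). The fingers move at their own pace and stop on an object; "squeeze" is the grip in N (left out, the last holds). Time passes only in rows, so rows that repeat a pose let the fingers close. It gives the time, the measured TCP pose, the force, the opening and the grip force at its end, in the units of the state.
- readout.observe(): the state, without advancing time (a new reading comes with each control period).
- get_image(name): name is "scene" or "top" or "wrist"; returns (picture, depth): 480x640x3 uint8, red, green, blue; 480x640 float32, m along the optical axis (not along the pixel's ray), 0 where there is no reading.
- calibration(name): a dict with "fx", "fy", "cx", "cy" (pixels), "view" (4x4, takes a point from world to camera coordinates); the wrist camera has in their place "mount" (4x4, takes a point from camera to tool coordinates, whose origin is the TCP and whose axes are the flange's). Camera axes: x right, y down, z forward; pixel columns grow to the right and rows downward; lengths in m; the calibration is good to about 2 mm. A picture is of the moment at which its call begins: read the wrist's pose just before it. calibration takes no time and is no camera call.
- ticket.sign_off(): hands the job in; it is judged then, once.
The state is a dict: "clock": time; "joints": joint angles; "dq": joint speeds; "joint_efforts": joint torques, N m; "position": TCP position; "ee_rot": TCP orientation; "force": force on the tool from outside, world axes, zero at the start; "ft_torque": the same for the moment, N m; "width": opening from 0.0 (shut) to 1.0 (fully open); "gripper_force": force on a finger pad.
Only numpy, scipy, OpenCV 4.12 (cv2) and the standard library are available. Lean on these libraries where they do the work, as an engineer would, in place of code of your own. Each camera call takes 0.05 s, during which the arm holds its last target. There are 200 camera calls.

### The job

The plaster mould in the screw press has set: ease the press by pushing its hand wheel round by the upright wooden handle through exactly one full turn, anticlockwise as seen from above (which raises the platen), so that the handle ends over the spot where it started. Push the handle with the fingertips or the outside of the fingers and never grip it; leave everything else on the bench where it is, and finish with the hand clear of the wheel.

Things in the scene. Friction and masses are not known exactly. Their poses are not given: they have to be found in the camera images.
- wheel (a joint): turn of the press's hand wheel about its vertical axis, rad; grows anticlockwise as seen from above. Starts between -1.5 and 1.5; not sprung, stays where it is left. Takes a push of about 3 to 5 N at the handle. One full turn (+6.283) raises the wheel and the platen by 6 mm; the stops are far off (-2.4 and 19).
- handle: upright turned-wood revolving handle on the wheel's rim at the end of one of its three spokes: a barrel 52 mm tall, 23 mm across its middle, 17 to 21 mm near its ends. Origin on its axis at mid-height, about 268 mm above the table; its top is 26 mm above the origin, the rim's top 29 mm below. It goes round the hub at 70 mm radius, and spins freely on its own upright z axis, so its yaw means nothing.
- hub (a point): centre of the top of the wheel's hub, on the wheel's vertical axis, about 240 mm above the table (a 20 mm hub nut stands 8 mm above it). The wheel is of dark steel, 157 mm in outer diameter; its rim is a round bar of 17 mm whose top is 2 mm below this point; it has three spokes of 13 mm.
- press: bench screw press, fixed: grey bed 300 (x) by 240 (y) by 20 mm, two steel columns at y = -100 and +100 mm, grey crosshead on them with its top at 186 mm and column nuts to 201 mm, hand wheel above it, a white plaster mould under the platen. Origin under the centre of the bed, straight below the hub; at yaw 0 its front faces -x.
- bottle: white plastic bottle standing beside the press, 64 mm across and 190 mm tall; not to be disturbed. Origin at the centre of its underside.
- jar: amber glass jar with a steel lid, 80 mm across, 110 mm tall; not to be disturbed. Origin at the centre of its underside.
- disc: cast green glass disc, 84 mm across, 18 mm thick, flat on the table; not to be disturbed. Origin at the centre of its underside.
- cabochon: small amber glass disc, 48 mm across, 14 mm thick, lying on the front of the press bed; not to be disturbed. Origin at the centre of its underside.
- brush: flat brush lying behind the press, about 200 mm long; not to be disturbed.
- cup: steel cup, 74 mm across, 95 mm tall, standing beside the press; not to be disturbed. Origin at the centre of its underside.
- mould: open plaster mould, 150 x 150 x 38 mm, flat on the table; not to be disturbed. Origin at the centre of its underside.
- carton: open cardboard carton with lumps of amber glass, 150 x 110 x 60 mm; not to be disturbed. Origin at the centre of its underside.

How it is judged:
On the way:
1. the fingers push the handle itself across the far side of its circle from where it started, anticlockwise (distance of handle from where it was at the start of the episode above 0.12 m and value of joint wheel between 0.5 and 5.8 rad and contact force between the fingers and handle above 0.5 N), for 0.1 s.
At the end, for the whole second after the job is handed in: The wheel has been turned anticlockwise by one full turn, no less and no more (joint 4.5 to 8.1 rad), and is at rest with the handle within 17 mm of where it started (6 mm of this is its rise, so about 16 mm or 13 degrees along its circle); every other thing within 15 mm of its start (value of joint wheel between 4.5 and 8.1 rad and distance of handle from where it was at the start of the episode below 0.017 m and velocity of joint wheel between -0.03 and 0.03 rad/s and distance of each of bottle, jar, disc, cabochon, brush, cup, mould, carton from where it was at the start of the episode below 0.015 m); the robot touches nothing.
It fails at once if the handle is gripped or forced (more than 35 N between fingers and handle) (contact force between the fingers and handle above 35 N).
It fails at once if the wheel is run on by much more than a turn (value of joint wheel above 9.5 rad).
It fails at once if a bystander is pushed, lifted or carried off (distance of any of bottle, jar, disc, cabochon, brush, cup, mould, carton from where it was at the start of the episode above 0.02 m).
It also fails if it takes over 58 s, if anything falls off the work surface, if the arm or the gripper's body presses on something with over 40 N, if the wrist force passes 120 N, or if a joint passes its speed limit or range.

## Working session

There is one attempt and no reset: what is moved stays moved. The work goes in short steps, Python scripts to look and compute and a tool call to move; the robot and the scene stay as the last step left them, time stands still between calls to the robot, and variables do not carry over. Pictures are saved under pics/ and viewed, at most 10 in all, crops included, and the job is handed in when it is done.

Besides the shell and the picture viewer there is one more tool, called as name(argument=value, ...), one argument or row to a line, values as JSON. move_arm: Moves the arm, as the interface text tells. Shift numbers are shares of 0.75 m and turn numbers shares of 60 degrees, none past 1 either way. Its arguments: {"type":"object","properties":{"series":{"type":"array"},"claw":{"type":"number"},"squeeze":{"type":"number"}},"required":["series"]}

```bash
mkdir -p pics; cat > h.py <<'E'
import numpy as np, cv2
from cell import readout, get_image, calibration, ticket
def pts(name):
    im,d=get_image(name); c=calibration(name)
    v,u=np.mgrid[:480,:640]
    P=np.stack([(u-c['cx'])*d/c['fx'],(v-c['cy'])*d/c['fy'],d],-1)
    T=np.linalg.inv(c['view']); W=P@T[:3,:3].T+T[:3,3]; W[d==0]=np.nan
    return im,W
E
python3 - <<'E'
from h import *
for n in('scene','top'):
    im,W=pts(n); cv2.imwrite(f'pics/{n}1.png',im[...,::-1]); np.save(n+'.npy',W)
    m=(W[...,2]>.25)&(W[...,2]<.31); 
    k,l,s,c=cv2.connectedComponentsWithStats(m.astype(np.uint8))
    for i in range(1,k):
        if s[i,4]>20: print(n,s[i],c[i].round(),np.nanmedian(W[l==i],0).round(3),np.nanmin(W[l==i],0).round(3),np.nanmax(W[l==i],0).round(3))
s=readout.observe(); print(s)
E
```

```text
scene [ 192    0  123   33 1690] [253.  15.] [-0.771  0.438  0.28 ] [-0.791  0.17   0.25 ] [-0.746  0.748  0.31 ]
scene [596   0  39   7 149] [615.   2.] [-0.075  1.886  0.259] [-0.166  1.855  0.25 ] [-0.055  2.027  0.275]
scene [  54   29  102   36 1469] [106.  45.] [-0.771 -0.184  0.278] [-0.795 -0.378  0.25 ] [-0.749  0.008  0.31 ]
scene [ 199  102   65   36 1071] [234. 121.] [ 0.061 -0.024  0.28 ] [-0.024 -0.094  0.25 ] [0.102 0.096 0.31 ]
scene [330 164   9  17 118] [334. 172.] [0.435 0.103 0.272] [0.42  0.094 0.251] [0.443 0.117 0.292]
scene [  0 194  86  48 677] [ 47. 217.] [ 0.269 -0.564  0.298] [ 0.213 -0.667  0.25 ] [ 0.315 -0.479  0.31 ]
scene [ 18 206  14   8  28] [ 25. 209.] [ 0.233 -0.608  0.305] [ 0.225 -0.623  0.302] [ 0.238 -0.595  0.308]
top [284 274  11  11  70] [289. 279.] [0.425 0.102 0.288] [0.415 0.094 0.268] [0.436 0.114 0.296]
top [604 357  36  17 142] [625. 365.] [ 0.267 -0.569  0.307] [ 0.253 -0.624  0.251] [ 0.286 -0.523  0.31 ]
top [580 370  21  42 132] [589. 385.] [ 0.234 -0.497  0.299] [ 0.177 -0.517  0.29 ] [ 0.258 -0.481  0.31 ]
top [290 443  78  37 884] [329. 461.] [0.07  0.013 0.286] [ 0.026 -0.058  0.25 ] [0.095 0.093 0.31 ]
{'clock': 0.1, 'joints': array([ 1.06942477,  0.43512216,  0.02498943,  1.5740194 , -0.01162377,
        1.13400172, -0.07510534]), 'dq': array([ 7.39031578e-04, -2.64587882e-03, -1.57615400e-04, -1.48633853e-03,
        1.02776208e-03, -3.30389576e-04,  9.76055730e-06]), 'joint_efforts': array([ 2.62561567e-03, -6.69121528e+01,  9.87662449e-01, -3.15147722e+01,
       -6.05104887e-02,  3.74426914e-02,  4.68613496e-05]), 'position': array([ 0.24244711, -0.57555276,  0.22603784]), 'ee_rot': array([-3.07805959e+00, -6.21826412e-01,  6.08843839e-04]), 'force': array([ 1.32391465, -0.84537562, -0.07763783]), 'ft_torque': array([-0.00449394,  0.02345374, -0.02003584]), 'gripper_force': 0.0, 'width': 0.9970667897757212}
```

View pics/scene1.png

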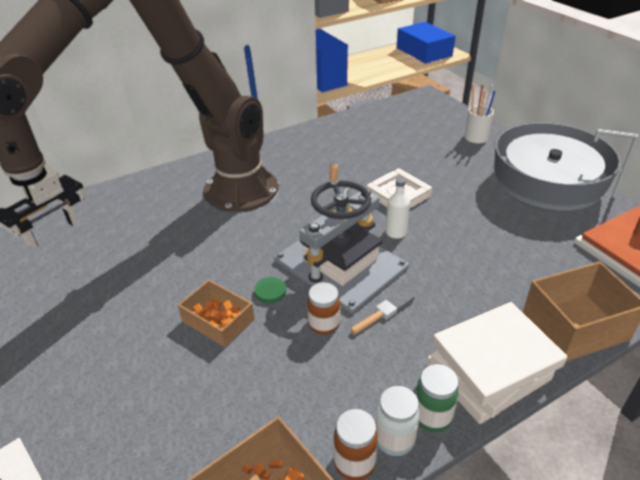

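View pics/top1.png

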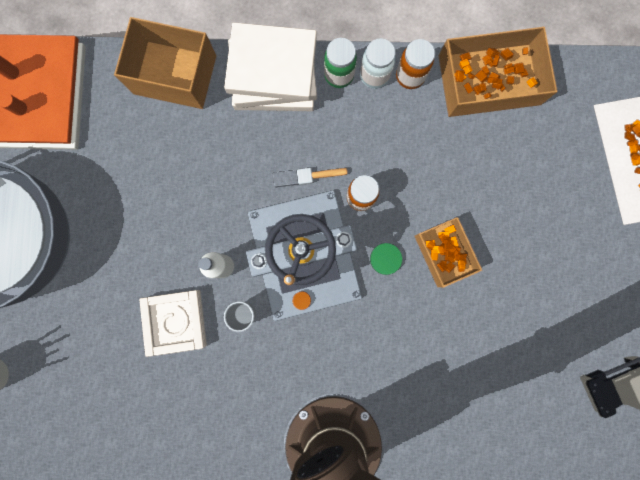

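The scene view shows the press in the middle, with its handle at about (334,172). In the top view the hub is near (301,247) and the handle near (289,279), on the robot side and slightly left. So the handle must first go right (-y).

```bash
python3 - <<'E'
from h import *
from scipy.optimize import least_squares
for n in('top','scene'):
    W=np.load(n+'.npy'); im=cv2.imread(f'pics/{n}1.png')
    m=(W[...,2]>.222)&(W[...,2]<.242)&(im.max(-1)<90)&(abs(W[...,0]-.5)<.14)&(abs(W[...,1]-.08)<.14)
    p=W[m]; 
    f=lambda q:np.hypot(p[:,0]-q[0],p[:,1]-q[1])-.070
    r=least_squares(f,[.5,.08],loss='cauchy',f_scale=.004); print(n,m.sum(),r.x, np.median(abs(f(r.x))))
    h=W[(W[...,2]>.255)&(W[...,2]<.30)&(abs(W[...,0]-.5)<.14)&(abs(W[...,1]-.08)<.14)]
    g=least_squares(lambda q:np.hypot(h[:,0]-q[0],h[:,1]-q[1])-.0105,h[:,:2].mean(0),loss='cauchy',f_scale=.003).x
    v=h[:,:2].mean(0)-r.x; print(h.mean(0),'cylfit',g,'rel',v,np.hypot(*(g-r.x)),np.degrees(np.arctan2(v[1],v[0])))
E
```

```text
top 969 [0.49321204 0.08031158] 0.004123040460663918
[0.42497283 0.10341021 0.28630428] cylfit [0.42506178 0.10556657] rel [-0.06823921  0.02309863] 0.0726792479134662 161.29930052801726
scene 858 [0.50040012 0.08356267] 0.003416291867877716
[0.43434745 0.10363942 0.2745533 ] cylfit [0.42755664 0.10719648] rel [-0.06605267  0.02007675] 0.07658151951315036 163.0933193584296
```

move_arm(
  series=[
    [0.12,0.2,0.18,0,0,0],
    [0.12,0.2,0.18,0,0,0],
    [0.12,0.2,0.18,0,0,0],
    [0.12,0.2,0.18,0,0,0],
    [0.12,0.2,0.18,0,0,0],
  ],
  claw=-1,
  squeeze=10,
)

```text
clock: 0.6
position: [0.3358, -0.4229, 0.3648]
ee_rot: [3.076, 0.629, 0.005]
force: [0.1, -0.3, 0.4]
width: 0.617
gripper_force: 0.0
```

move_arm(
  series=[
    [0.13,0.25,0,0,0,0],
    [0.13,0.25,0,0,0,0],
    [0.13,0.25,0,0,0,0],
    [0.13,0.25,0,0,0,0],
    [0.13,0.25,0,0,0,0],
  ],
)

```text
clock: 1.1
position: [0.4326, -0.2324, 0.3617]
ee_rot: [-3.075, -0.635, -0.002]
force: [-0.0, 0.3, 0.5]
width: 0.181
gripper_force: 0.0
```

move_arm(
  series=[
    [0.02,0.25,0,0,0,0],
    [0.02,0.25,0,0,0,0],
    [0.02,0.25,0,0,0,0],
    [0.02,0.25,0,0,0,0],
    [0.02,0.25,0,0,0,0],
  ],
)

```text
clock: 1.6
position: [0.4452, -0.0456, 0.3619]
ee_rot: [-3.075, -0.634, -0.001]
force: [0.5, -0.3, 0.4]
width: 0.005
gripper_force: 0.0
```

```bash
python3 - <<'E'
from h import *
from scipy.spatial.transform import Rotation as R
from scipy.optimize import least_squares
s=readout.observe(); im,d=get_image('wrist'); c=calibration('wrist')
cv2.imwrite('pics/w1.png',im[...,::-1])
v,u=np.mgrid[:480,:640]
P=np.stack([(u-c['cx'])*d/c['fx'],(v-c['cy'])*d/c['fy'],d],-1)
M=c['mount']; P=P@M[:3,:3].T+M[:3,3]; r=R.from_rotvec(s['ee_rot']); W=P@r.as_matrix().T+s['position']
print(s['position'],r.as_matrix().round(2))
W[d==0]=np.nan
m=(W[...,2]>.222)&(W[...,2]<.244)&(im.max(-1)<90)&(abs(W[...,0]-.495)<.12)&(abs(W[...,1]-.08)<.12)
p=W[m];q=least_squares(lambda q:np.hypot(p[:,0]-q[0],p[:,1]-q[1])-.070,[.495,.08],loss='cauchy',f_scale=.004).x
h=W[(W[...,2]>.25)&(W[...,2]<.31)&(np.hypot(W[...,0]-.428,W[...,1]-.104)<.03)]
print(len(p),q,len(h),h.mean(0) if len(h) else 0, h[h[:,2]>.288].mean(0))
E
```

```text
[ 0.44517163 -0.04559669  0.36189092] [[ 0.92  0.4   0.  ]
 [ 0.4  -0.92  0.  ]
 [ 0.   -0.   -1.  ]]
4611 [0.49506735 0.0781046 ] 1724 [0.42886113 0.09991943 0.27655056] [0.4270293  0.10233967 0.29012492]
```

View pics/w1.png

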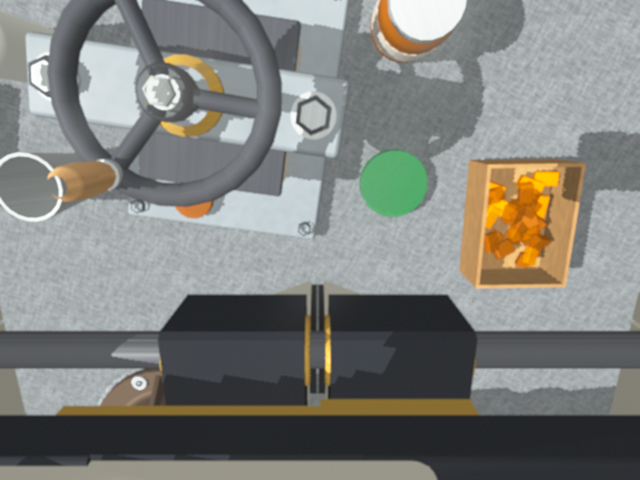

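The wrist view shows the wheel with its hub at (162,90) and the handle leaning out from its base at (115,172). The fingers are shut. I'll go behind the handle and then down.

move_arm(
  series=[
    [0.018,0.246,0,0,0,0],
    [0.018,0.246,0,0,0,0],
    [0.018,0.246,0,0,0,0],
    [0.018,0.246,0,0,0,0],
    [0.018,0.246,0,0,0,0],
  ],
)

```text
clock: 2.15
position: [0.4585, 0.1371, 0.3615]
ee_rot: [-3.076, -0.63, 0.001]
force: [0.3, -1.5, 0.5]
width: 0.007
gripper_force: 0.0
```

move_arm(
  series=[
    [0,0,-0.04,0,0,0],
    [0,0,-0.08,0,0,0],
    [0,0,-0.12,0,0,0],
    [0,0,-0.142,0,0,0],
    [0,0,-0.142,0,0,0],
  ],
)

```text
clock: 2.65
position: [0.4578, 0.1306, 0.2528]
ee_rot: [3.079, 0.618, -0.008]
force: [-0.6, 0.1, 0.1]
width: 0.003
gripper_force: 0.0
```

```bash
python3 - <<'E'
from h import *
H=np.array([.495,.079]); ax=np.array([[.92,.4],[.4,-.92]])
print(readout.observe()['position'])
def pos(a): a=np.radians(a); return H+.07*np.array([np.cos(a),np.sin(a)])
def lead(a):
    for l in np.arange(5,60,.5):
        q=np.abs(ax@(pos(a+l)-pos(a)))-[.0095,.019]
        if np.hypot(*np.maximum(q,0))>=.011: return l
for c in range(8):
    a0=121+50*c
    print(a0,'handle',a0+lead(a0),pos(a0).round(4),[list(((pos(a0+10*k)-pos(a0))/.75).round(3)) for k in range(1,6)])
E
```

```text
[0.457842   0.13055102 0.25279318]
121 handle 138.5 [0.4589 0.139 ] [[np.float64(-0.013), np.float64(-0.01)], [np.float64(-0.024), np.float64(-0.021)], [np.float64(-0.034), np.float64(-0.035)], [np.float64(-0.04), np.float64(-0.05)], [np.float64(-0.044), np.float64(-0.065)]]
171 handle 197.5 [0.4259 0.09  ] [[np.float64(-0.001), np.float64(-0.016)], [np.float64(0.001), np.float64(-0.032)], [np.float64(0.005), np.float64(-0.048)], [np.float64(0.012), np.float64(-0.063)], [np.float64(0.022), np.float64(-0.076)]]
221 handle 247.5 [0.4422 0.0331] [[np.float64(0.012), np.float64(-0.011)], [np.float64(0.025), np.float64(-0.02)], [np.float64(0.04), np.float64(-0.027)], [np.float64(0.056), np.float64(-0.031)], [np.float64(0.072), np.float64(-0.032)]]
271 handle 288.5 [0.4962 0.009 ] [[np.float64(0.016), np.float64(0.002)], [np.float64(0.032), np.float64(0.006)], [np.float64(0.046), np.float64(0.013)], [np.float64(0.06), np.float64(0.023)], [np.float64(0.071), np.float64(0.035)]]
321 handle 342.5 [0.5494 0.0349] [[np.float64(0.009), np.float64(0.013)], [np.float64(0.016), np.float64(0.028)], [np.float64(0.02), np.float64(0.044)], [np.float64(0.021), np.float64(0.06)], [np.float64(0.019), np.float64(0.077)]]
371 handle 396.0 [0.5637 0.0924] [[np.float64(-0.004), np.float64(0.016)], [np.float64(-0.012), np.float64(0.03)], [np.float64(-0.021), np.float64(0.043)], [np.float64(-0.033), np.float64(0.055)], [np.float64(-0.046), np.float64(0.064)]]
421 handle 443.5 [0.5289 0.1402] [[np.float64(-0.015), np.float64(0.007)], [np.float64(-0.031), np.float64(0.011)], [np.float64(-0.047), np.float64(0.012)], [np.float64(-0.063), np.float64(0.01)], [np.float64(-0.079), np.float64(0.006)]]
471 handle 488.0 [0.4699 0.1444] [[np.float64(-0.015), np.float64(-0.007)], [np.float64(-0.028), np.float64(-0.017)], [np.float64(-0.039), np.float64(-0.028)], [np.float64(-0.048), np.float64(-0.042)], [np.float64(-0.055), np.float64(-0.057)]]
```

move_arm(
  series=[
    [-0.012,-0.004,0,0,0,0],
    [-0.022,-0.012,0,0,0,0],
    [-0.032,-0.025,0,0,0,0],
    [-0.038,-0.039,0,0,0,0],
    [-0.042,-0.054,0,0,0,0],
  ],
)

```text
clock: 3.15
position: [0.428, 0.0938, 0.2571]
ee_rot: [-3.078, -0.623, -0.008]
force: [0.8, 5.2, 1.9]
width: 0.008
gripper_force: 2.5
```

move_arm(
  series=[
    [-0.001,-0.016,0,0,0,0],
    [0.001,-0.032,0,0,0,0],
    [0.005,-0.048,0,0,0,0],
    [0.012,-0.063,0,0,0,0],
    [0.022,-0.076,0,0,0,0],
  ],
)

```text
clock: 3.65
position: [0.443, 0.0362, 0.2567]
ee_rot: [-3.079, -0.623, -0.002]
force: [-3.2, 3.5, 3.9]
width: 0.006
gripper_force: 2.4
```

move_arm(
  series=[
    [0.012,-0.011,0,0,0,0],
    [0.025,-0.02,0,0,0,0],
    [0.04,-0.027,0,0,0,0],
    [0.056,-0.031,0,0,0,0],
    [0.072,-0.032,0,0,0,0],
  ],
)

```text
clock: 4.15
position: [0.4979, 0.0106, 0.2554]
ee_rot: [3.079, 0.62, -0.001]
force: [-5.4, -0.5, 3.0]
width: 0.005
gripper_force: 2.5
```

move_arm(
  series=[
    [0.016,0.002,0,0,0,0],
    [0.032,0.006,0,0,0,0],
    [0.046,0.013,0,0,0,0],
    [0.06,0.023,0,0,0,0],
    [0.071,0.035,0,0,0,0],
  ],
)

```text
clock: 4.65
position: [0.5518, 0.0367, 0.2554]
ee_rot: [3.078, 0.619, -0.0]
force: [-1.4, -4.7, 3.5]
width: 0.004
gripper_force: 2.5
```

move_arm(
  series=[
    [0.008,0.013,0,0,0,0],
    [0.014,0.028,0,0,0,0],
    [0.018,0.044,0,0,0,0],
    [0.019,0.06,0,0,0,0],
    [0.017,0.076,0,0,0,0],
  ],
)

```text
clock: 5.15
position: [0.565, 0.0952, 0.2556]
ee_rot: [3.079, 0.62, 0.003]
force: [1.0, -3.9, 3.2]
width: 0.004
gripper_force: 2.6
```

move_arm(
  series=[
    [-0.004,0.016,0,0,0,0],
    [-0.012,0.03,0,0,0,0],
    [-0.021,0.043,0,0,0,0],
    [-0.033,0.055,0,0,0,0],
    [-0.046,0.064,0,0,0,0],
  ],
)

```text
clock: 5.65
position: [0.5303, 0.1447, 0.2559]
ee_rot: [-3.078, -0.622, -0.005]
force: [4.7, -0.0, 3.0]
width: 0.006
gripper_force: 2.3
```

move_arm(
  series=[
    [-0.015,0.004,0,0,0,0],
    [-0.031,0.007,0,0,0,0],
    [-0.047,0.008,0,0,0,0],
    [-0.063,0.006,0,0,0,0],
    [-0.078,0.002,0,0,0,0],
  ],
)

```text
clock: 6.15
position: [0.4711, 0.1464, 0.2561]
ee_rot: [-3.077, -0.624, -0.005]
force: [5.3, 1.7, 4.0]
width: 0.004
gripper_force: 2.6
```

```bash
cat > look.py <<'E'
from h import *
import sys
H=np.array([.495,.079])
print(readout.observe()['position'])
im,d=get_image('wrist');cv2.imwrite(f'pics/w{sys.argv[1]}.png',im[...,::-1])
for n in('top','scene'):
    im,W=pts(n); cv2.imwrite(f'pics/{n}{sys.argv[1]}.png',im[...,::-1])
    hsv=cv2.cvtColor(im,cv2.COLOR_RGB2HSV)
    r=np.hypot(W[...,0]-H[0],W[...,1]-H[1])
    h=W[(W[...,2]>.25)&(W[...,2]<.31)&(r<.1)&(hsv[...,1]>70)]
    print(n,len(h), h.mean(0) if len(h) else '')
E
python3 look.py 2
```

```text
[0.47106158 0.14640411 0.25613826]
top 0 
scene 6 [0.45754146 0.13463746 0.25294614]
```

View pics/scene2.png

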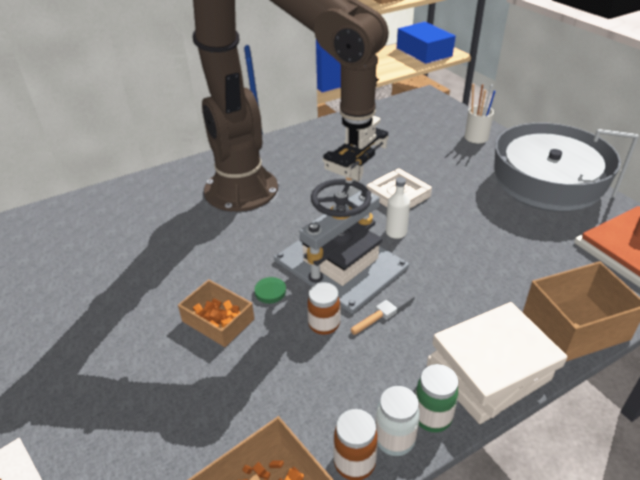

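View pics/w2.png

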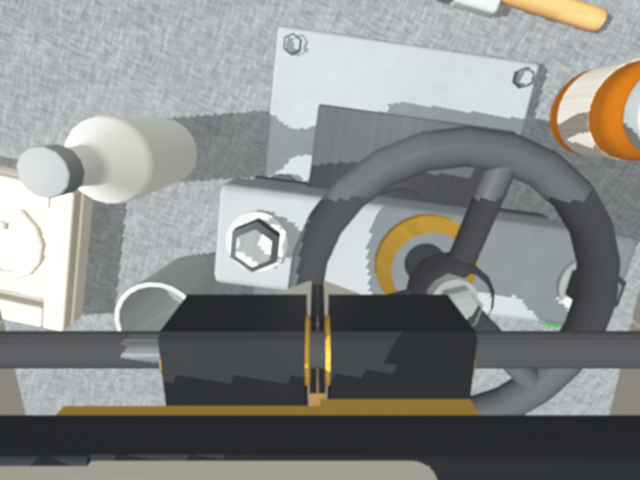

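The scene shows the fingers on the robot side of the wheel with the bystanders untouched. In the wrist view the hub is at (455,295) and the handle is hidden behind the fingers. I'll push it to about 10° short, then lift off and measure.

move_arm(
  series=[
    [-0.01,-0.005,0,0,0,0],
    [-0.02,-0.012,0,0,0,0],
    [-0.029,-0.019,0,0,0,0],
    [-0.029,-0.019,0,0,0,0],
    [-0.029,-0.019,0,0,0,0],
  ],
)

```text
clock: 6.8
position: [0.4487, 0.1304, 0.255]
ee_rot: [3.079, 0.622, -0.002]
force: [0.3, -0.2, 0.5]
width: 0.001
gripper_force: 0.2
```

move_arm(
  series=[
    [0.02,0.018,0,0,0,0],
    [0.02,0.018,0.05,0,0,0],
    [0.02,0.1,0.1,0,0,0],
    [0.02,0.15,0.14,0,0,0],
    [0.02,0.2,0.14,0,0,0],
  ],
)

```text
clock: 7.3
position: [0.4648, 0.2768, 0.3618]
ee_rot: [-3.08, -0.618, -0.004]
force: [1.1, 0.2, 0.1]
width: 0.001
gripper_force: 0.0
```

```bash
python3 look.py 3
```

```text
[0.46478994 0.27683048 0.36182868]
top 58 [0.43016202 0.115729   0.29131337]
scene 118 [0.43893578 0.11569705 0.27579794]
```

The handle is about 12 mm (10°) short of its start. I'll come back down behind it and push a little more.

move_arm(
  series=[
    [0,-0.06,0,0,0,0],
    [0,-0.12,0,0,0,0],
    [0,-0.182,-0.05,0,0,0],
    [0,-0.182,-0.1,0,0,0],
    [0,-0.182,-0.14,0,0,0],
  ],
)

```text
clock: 7.95
position: [0.463, 0.1349, 0.2514]
ee_rot: [3.079, 0.613, -0.005]
force: [-0.3, -0.2, 0.1]
width: 0.006
gripper_force: 0.0
```

move_arm(
  series=[
    [0,0,0,0,0,0],
    [-0.01,-0.009,0,0,0,0],
    [-0.02,-0.018,0,0,0,0],
    [-0.03,-0.026,0,0,0,0],
    [-0.03,-0.026,0,0,0,0],
  ],
)

```text
clock: 8.45
position: [0.4415, 0.1192, 0.2559]
ee_rot: [3.079, 0.621, 0.005]
force: [0.1, 0.2, 0.4]
width: 0.005
gripper_force: 0.1
```

move_arm(
  series=[
    [0,0,0,0,0,0],
    [0.02,0.018,0,0,0,0],
    [0.02,0.018,0.05,0,0,0],
    [0.02,0.1,0.1,0,0,0],
    [0.02,0.16,0.14,0,0,0],
  ],
)

```text
clock: 8.95
position: [0.4566, 0.2182, 0.3467]
ee_rot: [3.08, 0.618, 0.001]
force: [1.0, 1.2, -0.7]
width: 0.007
gripper_force: 0.0
```

move_arm(
  series=[
    [0,0.05,0,0,0,0],
    [0,0.05,0,0,0,0],
    [0,0.05,0,0,0,0],
    [0,0.05,0,0,0,0],
    [0,0.05,0,0,0,0],
  ],
)

```text
clock: 9.45
position: [0.4567, 0.2541, 0.3449]
ee_rot: [3.079, 0.619, -0.001]
force: [0.5, -0.5, 0.9]
width: 0.006
gripper_force: 0.0
```

```bash
python3 look.py 4
```

```text
[0.45668773 0.25410574 0.34485709]
top 58 [0.42431836 0.10154584 0.2924541 ]
scene 119 [0.43363349 0.10064124 0.27602156]
```

View pics/top4.png

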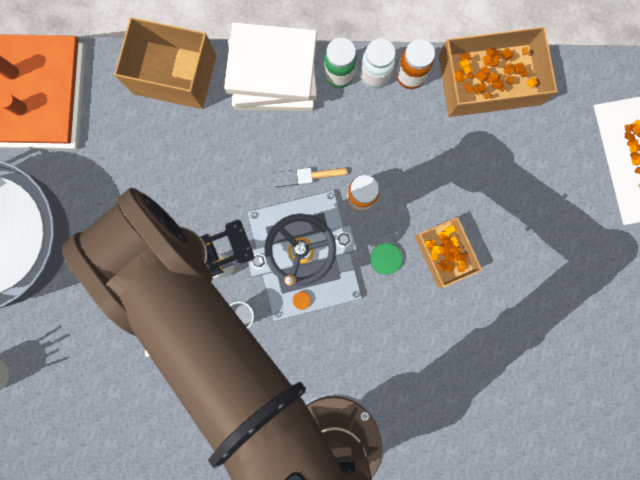

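The top view shows the handle back at (289,280), within about 3 mm of its start. The hand is clear of the wheel and the things in view haven't moved. Handing in.

```bash
python3 -c "
from h import *
print(ticket.sign_off())"
```

```text
the job is handed in; nothing more can be done
None
```

I pushed the wheel one full turn anticlockwise with shut fingers and handed the job in. The last images put the handle about 3 mm sideways from its start, and the hand is clear of the wheel. The bystanders I could see hadn't moved; the arm hid the bottle, most of the cup and the open mould in the final view.

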